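# Lock the bayonet cap of the yellow valve-spring pot

## Robot

A 6-joint arm with a two-finger parallel gripper is mounted at the origin on the work surface. World frame = base frame: x ahead of the robot, y to its left, z up, the work surface at z = 0. Lengths are in m, angles in rad, forces in N, time in s.
With the tool pointing down it reaches from about 0.4 to 0.825 m from the base axis. Payload 7 kg.
Tool frame: the origin (TCP) lies at the very end of the fingers, on their centre line; the grasp point (between the pads) lies 19 mm behind it (arm.pinch_z is the z of the grasp point in the tool frame, in m); z points along the fingers, y is the direction in which the jaws open and shut (so a half turn about z gives the same grasp; the last joint's range is limited). The gripper opens to 88 mm and grips with 3 to 60 N. Pads are 19 mm wide; open, the fingers measure 130 mm over their backs; the gripper's body (78 mm by 193 mm) begins 47 mm behind the grasp point.
Start: joints at [-0.947, 0.359, 0.012, 0, -1.224, -0.288], TCP at [0.222, -0.637, 0.227] pointing down, gripper open.
Joint ranges: [-3.07, 3.07], [-1.43, 2.12], [-1.02, 1.25], [-3.03, 1.67], [-3.05, -0], [-3.03, 3.03]. Speed limits (rad/s): [2.39, 2.39, 3.01, 3.14, 3.14, 3.14].

## Interface

Orientations are given as [roll, pitch, yaw] about the fixed x, y, z axes, in that order (R = Rz(yaw) Ry(pitch) Rx(roll)).
In Python, from station import arm gives the robot as it stands.
- The arm moves only by the tool drive_tool, never from a script. Its argument "targets" is a list of rows, each a list of 6 numbers: the shift along the world's x, y, z in units of 0.04 m (1.0 is 0.04 m), then the turn, a rotation vector about the world's x, y, z in units of 6 degrees (1.0 is 6 degrees). In form: [[x, y, z, wx, wy, wz], ...]. A call has 1 to 5 rows; each row shifts and turns the commanded pose from where the row before left it; what a row does not reach is not made up. A row lasts 1/8 s, in which the tool goes at most 62.5 mm and 10.7 degrees, less where a joint would pass 70% of its speed; a pose out of reach is approached as far as the arm can. A call with a number of a shift or a turn outside -1 to 1 is refused whole. A call with a gripper value outside its range is refused whole. "claw" is the opening, from 0 (shut) to 1 (fully open), set as the call begins (left out, the last holds). The fingers move at their own pace and stop on an object; "newtons" is the grip in N (left out, the last holds). Time passes only in rows, so rows that do not move let the fingers close. It gives the time, the measured TCP pose, the force and the opening at its end, in the units of the state.
- arm.get_state(): the state, without advancing time (a new reading comes with each control period).
- arm.grab_frame(name): name is "scene" or "top"; returns (picture, depth): 400x640x3 uint8, red, green, blue; 400x640 float32, m along the optical axis (not along the pixel's ray), 0 where there is no reading.
- arm.get_calibration(name): a dict with "mtx" (3x3 intrinsics, pixels), "origin" and "rotation" of the camera in the world. Camera axes: x right, y up, looking along -z (the intrinsics and any distortion apply to the point x, -y, -z); pixel columns grow to the right and rows downward; lengths in m; the calibration is good to about 2 mm. A picture is of the moment at which its call begins. get_calibration takes no time and is no camera call.
- arm.job_done(): hands the job in, once; it reports no verdict.
Trained networks look in the newest picture that a camera, given by its name, has taken for a name from the list of things; names that differ only in an ending like _2 or _b are one class to them, and where a whole thing is asked for, a point or a joint stands for the part that bears it (a point fixed in the world has none). Each returns a list of dicts, best first, with "score" (0 to 1); they miss things now and then, are a little off and sometimes report something else, mostly with a low value. They report only what shows in the picture. A call takes as long as a camera call. They do not tell look-alikes from the thing itself.
- arm.search_frame(target, camera): "point" ([x, y, z] in m, in the coordinates of the camera as it stood for that picture, good to about 4 mm: the middle of the surface that is visible of it).
- arm.cut_out(target, camera): "pixels" (400x640 bool, what is visible of it).
- arm.landmark_of(target, camera): "point" ([x, y, z] in m, in the coordinates of the camera as it stood for that picture, good to about 4 mm: a listed point, or the origin of a listed thing).
The state is a dict: "t": time; "q": joint angles; "qd": joint speeds; "joint_efforts": joint torques, N m; "eef_pos": TCP position; "ee_rot": TCP orientation; "force": force on the tool from outside, world axes, zero at the start; "moment": the same for the moment, N m; "width": finger opening in m.
Only numpy, scipy, OpenCV 4.12 (cv2) and the standard library are available. Lean on these libraries where they do the work, as an engineer would, in place of code of your own. Each camera call takes 0.05 s, during which the arm holds its last target. There are 200 camera calls.

## Task

The cap of the yellow spring pot is standing up, not locked. Press its yellow wing well down against the spring, and only then twist it about 50 degrees clockwise (seen from above), past the catch, without forcing it; let go, so that the cap springs up into its notch and stays locked. Leave the blue pot alone.

Things in the scene. Friction and masses are not known exactly. Their poses are not given: they have to be found in the camera images.
- yellow_cap (a point): Middle of the top edge of the yellow wing, 114 mm above the bench with the cap up; moves with the cap. x along the wing, z up. Wing: upright bar 44 long (x), 14 thick (y), 34 mm high, on an aluminium plug 52 mm across whose flat top lies 34 mm below this point: grip across the thickness, fingertips above the plug. Pot: steel, 72 mm across, rim at 62 mm, foot 96 mm, yellow band, bolted down.
- yellow_press (a joint): How far the yellow cap is pushed down, m: 0 is up, 0.014 the bottom stop. Spring: about 5 N up at 0, 12 N at the bottom. Two brass pins on the cap run in J-slots: it can turn past the catch only while pushed down more than 0.008 (aim for 0.011); let go beyond the catch, it rises to about 0.0035, held by the roof of the notch.
- yellow_turn (a joint): Turn of the yellow cap, rad, growing clockwise from above. 0 to 0.12: loose in the entry slot, unlocked (it starts there, below 0.1). From 0.72 to 1.13 (end stop): pins below the notch, past the catch. Twist it by about 0.9 (52 degrees). Turns with very little friction; if the cap is up, the catch blocks it at 0.12: do not force it.
- blue_pot: A second, bolted-down pot of the same build and size with a blue band and blue wing, its cap also up; not to be touched. Origin: centre of its foot's underside, on the bench. At least 170 mm from the yellow pot, centre to centre.
Things that resemble listed ones, but are neither listed nor needed, are in the scene too. What is shaped like the part that bears yellow_cap but orange or red is not meant.

How it is judged:
At the end, for the whole second after the job is handed in: The yellow cap is turned clockwise past the catch (turn above 0.65 rad), has risen into its notch (pushed in between 2 and 6 mm) and rests there (value of joint yellow_turn above 0.65 rad and value of joint yellow_press between 0.002 and 0.006 m and velocity of joint yellow_press between -0.01 and 0.01 m/s); the robot touches nothing.
It fails at once if the blue pot or its cap is touched by the robot (more than 1 N) (contact force between blue_pot and the fingers above 1 N or contact force between blue_pot and the arm above 1 N).
It fails at once if the cap is forced against the catch without being pressed in (turn between 0.25 and 0.6 rad while pushed in less than 7 mm) (value of joint yellow_turn between 0.25 and 0.6 rad and value of joint yellow_press below 0.007 m).
It also fails if it takes over 32 s, if anything falls off the work surface, if the arm or the gripper's body presses on something with over 40 N, if the wrist force passes 120 N, or if a joint passes its speed limit or range.

## Working session

There is one attempt and no reset: what is moved stays moved. The work goes in short steps, Python scripts to look and compute and a tool call to move; the robot and the scene stay as the last step left them, time stands still between calls to the robot, and variables do not carry over. Pictures are saved under pics/ and viewed, about 8 in all and at most 12, crops included, and the job is handed in when it is done.

Besides the shell and the picture viewer there is one more tool, called after "Request:" as name(argument=value, ...) on one line, values as JSON. drive_tool: Moves the arm, as the interface text tells. Shifts and turns lie within -1 to 1; 1 stands for 0.04 m of shift or 6 degrees of turn. Its arguments: {"type":"object","properties":{"targets":{"type":"array"},"claw":{"type":"number"},"newtons":{"type":"number"}},"required":["targets"]}

```bash
mkdir -p pics; cat > h.py <<'E'
import numpy as np, cv2
from station import arm
def w(p,cal): return np.array(cal["origin"])+np.array(cal["rotation"])@np.array(p)
def cloud(d,cal):
    K=np.array(cal["mtx"]); v,u=np.mgrid[:d.shape[0],:d.shape[1]]
    p=np.stack([(u-K[0,2])/K[0,0]*d,-(v-K[1,2])/K[1,1]*d,-d],-1)
    return p@np.array(cal["rotation"]).T+np.array(cal["origin"])
E
python3 - <<'E'
from h import *
s=arm.get_state(); print(s["t"],s["eef_pos"],s["ee_rot"],s["width"],s["force"])
for n in("scene","top"):
    c=arm.get_calibration(n); im,d=arm.grab_frame(n); cv2.imwrite(f"pics/{n}.png",im[...,::-1]); np.savez(f"{n}.npz",im=im,d=d)
    print(n,c)
    for f in(arm.search_frame,arm.landmark_of):
        for t in("yellow_cap","blue_pot"):
            for r in f(t,n): print(f.__name__,t,round(r["score"],2),w(r["point"],c).round(4))
E
```

```text
0.0 [ 0.22225171 -0.6368493   0.22561207] [ 3.13992038e+00 -1.60322124e-04 -2.80589885e+00] 0.0876983179445226 [ 0.08289083 -0.9558433   0.39633435]
scene {'mtx': array([[405.35393594,   0.        , 323.68154593],
       [  0.        , 405.35393594, 206.02645734],
       [  0.        ,   0.        ,   1.        ]]), 'origin': array([ 0.77523395, -0.5554719 ,  0.6061193 ]), 'rotation': array([ 8.86721488e-01, -4.18208729e-04,  5.35465903e-01])}
call yellow_cap 0.85 [ 0.2289 -1.1018  0.0598]
call yellow_cap 0.66 [ 0.3885 -0.9422  0.2194]
call yellow_cap 0.6 [ 0.3685 -0.9622  0.1994]
call blue_pot 0.72 [ 0.4441 -0.8866  0.275 ]
call yellow_cap 0.86 [ 0.3969 -0.9338  0.2278]
call yellow_cap 0.61 [ 0.2401 -1.0906  0.071 ]
call yellow_cap 0.58 [ 0.3751 -0.9556  0.206 ]
call blue_pot 0.92 [ 0.4165 -0.9142  0.2474]
top {'mtx': array([[442.36529016,   0.        , 315.53604081],
       [  0.        , 442.36529016, 197.75520415],
       [  0.        ,   0.        ,   1.        ]]), 'origin': array([0.34456387, 0.01824294, 0.82801836]), 'rotation': array([ 0.14879866, -0.02295361, -1.58155911])}
call yellow_cap 0.92 [1.4927 1.1663 1.9761]
call yellow_cap 0.83 [1.5531 1.2268 2.0365]
call yellow_cap 0.65 [1.5152 1.1889 1.9987]
call blue_pot 0.63 [1.6162 1.2899 2.0997]
call yellow_cap 0.7 [1.5018 1.1755 1.9853]
call yellow_cap 0.61 [1.466  1.1396 1.9494]
call yellow_cap 0.6 [1.4435 1.1172 1.927 ]
call blue_pot 0.97 [1.7207 1.3944 2.2042]
```

The camera rotation is given as roll, pitch, yaw, so I'll convert it.

```bash
cat > h.py <<'E'
import numpy as np, cv2
from scipy.spatial.transform import Rotation as Ro
from station import arm
def R(c): return Ro.from_euler("xyz",c["rotation"]).as_matrix()
def w(p,c): return np.array(c["origin"])+R(c)@np.array(p)
def cloud(d,c):
    K=c["mtx"]; v,u=np.mgrid[:d.shape[0],:d.shape[1]]
    p=np.stack([(u-K[0,2])/K[0,0]*d,-(v-K[1,2])/K[1,1]*d,-d],-1)
    return p@R(c).T+np.array(c["origin"])
def proj(p,c):
    q=R(c).T@(np.array(p)-c["origin"]); K=c["mtx"]
    return K[0,0]*q[0]/-q[2]+K[0,2], K[1,1]*q[1]/q[2]+K[1,2]
E
python3 - <<'E'
from h import *
for n in("scene","top"):
    c=arm.get_calibration(n)
    for f,l in((arm.cut_out,0),(arm.landmark_of,1)):
        for t in("yellow_cap","blue_pot"):
            for r in f(t,n):
                if l: p=w(r["point"],c); print(n,t,round(r["score"],2),p.round(4),np.round(proj(p,c)))
                else:
                    z=np.load(n+".npz"); m=r["pixels"]&(z["d"]>0)
                    P=cloud(z["d"],c)[m]; print(n,"cut",t,round(r["score"],2),m.sum(),np.median(P,0).round(3),z["im"][m].mean(0).round(),np.argwhere(m).mean(0).round()[::-1])
a=cv2.imread("pics/scene.png");b=cv2.imread("pics/top.png")
cv2.imwrite("pics/both.png",cv2.resize(np.vstack([a,b]),(480,600),interpolation=3))
E
```

```text
scene cut yellow_cap 0.97 559 [0.471 0.14  0.08 ] [180. 167. 121.] [365. 174.]
scene cut yellow_cap 0.74 630 [ 0.508 -0.005  0.079] [198. 163. 132.] [349. 215.]
scene cut yellow_cap 0.65 487 [0.337 0.122 0.08 ] [180. 116. 113.] [310. 161.]
scene cut blue_pot 0.84 2767 [ 0.59  -0.177  0.056] [107. 118. 133.] [343. 303.]
scene yellow_cap 0.86 [0.5025 0.0059 0.1155] [350. 199.]
scene yellow_cap 0.61 [0.3313 0.1309 0.1099] [310. 150.]
scene yellow_cap 0.58 [0.4675 0.1464 0.1123] [366. 162.]
scene blue_pot 0.92 [ 0.579  -0.1584 -0.0007] [342. 313.]
top cut yellow_cap 0.91 850 [0.466 0.145 0.081] [227. 223. 141.] [229. 192.]
top cut yellow_cap 0.9 809 [0.5   0.008 0.08 ] [241. 229. 157.] [311. 171.]
top cut yellow_cap 0.85 802 [0.333 0.125 0.081] [234. 181. 172.] [239. 272.]
top yellow_cap 0.7 [0.5088 0.004  0.1117] [313. 164.]
top yellow_cap 0.61 [0.4687 0.1528 0.1114] [222. 188.]
top yellow_cap 0.6 [0.3351 0.1309 0.1105] [235. 271.]
top blue_pot 0.97 [ 0.5765 -0.1573  0.    ] [395. 142.]
```

View pics/scene.png

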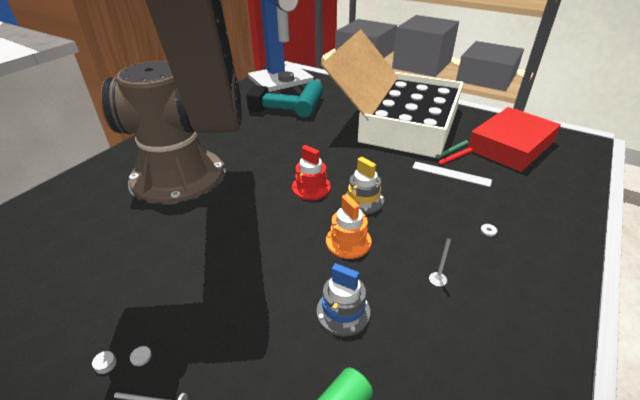

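View pics/top.png

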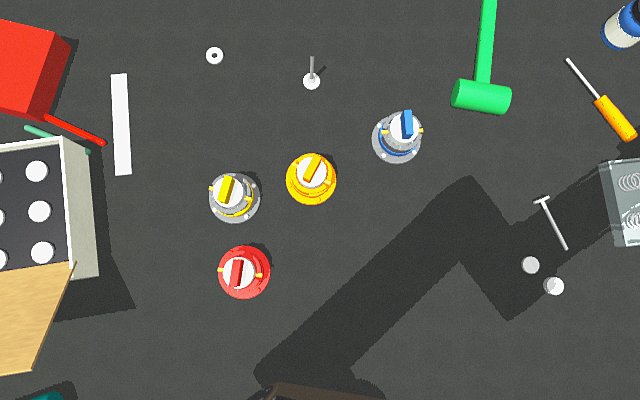

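Scene view: the yellow pot (grey steel body, yellow band) is at about (366,170), with the orange pot at (350,220), red at (310,170) and blue at (343,300). Top view: the yellow wing is at (227,189), and the orange and red look-alikes are at (312,170) and (238,272). Next I need the wing's position and angle.

```bash
python3 - <<'E'
from h import *
for n in("top","scene"):
    c=arm.get_calibration(n); z=np.load(n+".npz"); P=cloud(z["d"],c)
    hsv=cv2.cvtColor(z["im"],cv2.COLOR_RGB2HSV)
    m=(z["d"]>0)&(abs(P[...,0]-.468)<.04)&(abs(P[...,1]-.146)<.04)&(hsv[...,1]>120)
    for lo,hi in((.085,.13),(.107,.13)):
        Q=P[m&(P[...,2]>lo)&(P[...,2]<hi)]
        r=cv2.minAreaRect((Q[:,:2]*1000).astype(np.float32))
        e=np.linalg.svd(Q[:,:2]-Q[:,:2].mean(0),full_matrices=False)[2][0]
        print(n,lo,len(Q),Q.mean(0).round(4),"rect",np.round(r[0],1),np.round(r[1],1),r[2],"pca",np.degrees(np.arctan2(e[1],e[0])),"ztop",np.percentile(Q[:,2],[50,90]).round(4))
s=arm.get_state();print(s["t"],s["q"],np.degrees(s["ee_rot"]))
E
```

```text
top 0.085 311 [0.4675 0.148  0.109 ] rect [469. 150.] [14.9 43.5] 73.7018814086914 pca 164.3096343544954 ztop [0.1131 0.1151]
top 0.107 231 [0.4685 0.1491 0.1135] rect [469.  150.1] [14.9 43.5] 73.57836151123047 pca 164.21752206650714 ztop [0.1136 0.1153]
scene 0.085 243 [0.4693 0.144  0.1021] rect [468.4 147.5] [16.2 45.4] 75.21974182128906 pca -13.218637175170658 ztop [0.1038 0.112 ]
scene 0.107 94 [0.4688 0.1466 0.111 ] rect [468.6 147.5] [15.7 45.2] 74.28254699707031 pca -16.17124414749914 ztop [0.1114 0.1126]
0.9 [-9.46900866e-01  3.58574946e-01  1.19290919e-02 -3.09521895e-05
 -1.22406432e+00 -2.88107080e-01] [-1.79995741e+02  3.00171309e-03 -1.60761345e+02]
```

Wing centre is about (0.4688, 0.1485), with its long axis at -16°. The jaw axis should lie at 74°, so I need yaw -16°, a +145° turn from here, which leaves joint 6 room for the clockwise twist. I'll travel at the present height.

Request:
drive_tool(targets=[[0.5,0.786,0,0,0,0.965],[0.5,0.786,0,0,0,0.965],[0.5,0.786,0,0,0,0.965],[0.5,0.786,0,0,0,0.965],[0.5,0.786,0,0,0,0.965]], claw=1)

```text
t: 1.52
eef_pos: [0.323, -0.4791, 0.2267]
ee_rot: [-3.141, 0.0, -2.297]
force: [0.6, -1.1, 0.1]
width: 0.0873
```

Request:
drive_tool(targets=[[0.5,0.786,0,0,0,0.965],[0.5,0.786,0,0,0,0.965],[0.5,0.786,0,0,0,0.965],[0.5,0.786,0,0,0,0.965],[0.5,0.786,0,0,0,0.965]])

```text
t: 2.15
eef_pos: [0.423, -0.3218, 0.2268]
ee_rot: [-3.141, -0.0, -1.792]
force: [1.1, -0.2, -0.3]
width: 0.0877
```

Request:
drive_tool(targets=[[0.08,0.786,0,0,0,0.965],[0.08,0.786,0,0,0,0.965],[0.08,0.786,0,0,0,0.965],[0.08,0.786,0,0,0,0.965],[0.08,0.786,0,0,0,0.965]])

```text
t: 2.78
eef_pos: [0.4385, -0.1647, 0.2268]
ee_rot: [-3.141, -0.0, -1.287]
force: [-0.3, -0.0, 0.1]
width: 0.0874
```

Request:
drive_tool(targets=[[0.08,0.786,0,0,0,0.965],[0.08,0.786,0,0,0,0.965],[0.08,0.786,0,0,0,0.965],[0.08,0.786,0,0,0,0.965],[0.08,0.786,0,0,0,0.965]])

```text
t: 3.4
eef_pos: [0.4544, -0.0074, 0.2269]
ee_rot: [-3.141, -0.0, -0.781]
force: [1.0, -0.3, 0.3]
width: 0.0876
```

Request:
drive_tool(targets=[[0.072,0.78,0,0,0,0.96],[0.072,0.78,0,0,0,0.96],[0.072,0.78,0,0,0,0.96],[0.072,0.78,0,0,0,0.96],[0.072,0.78,0,0,0,0.95]])

```text
t: 4.03
eef_pos: [0.4688, 0.1486, 0.2268]
ee_rot: [-3.141, -0.0, -0.28]
force: [-0.3, -0.3, -0.7]
width: 0.0878
```

Request:
drive_tool(targets=[[0,0,-0.7,0,0,0],[0,0,-0.7,0,0,0],[0,0,-0.6,0,0,0],[0,0,0,0,0,0]])

```text
t: 4.53
eef_pos: [0.4678, 0.1468, 0.1453]
ee_rot: [3.139, 0.002, -0.283]
force: [-0.5, -0.0, 0.0]
width: 0.0876
```

```bash
python3 - <<'E'
from h import *
ims=[]
for n in("scene","top"):
    c=arm.get_calibration(n); im,d=arm.grab_frame(n)
    u,v=map(int,proj([.4688,.1485,.12],c)); k=im[max(v-70,0):v+70,u-90:u+90,::-1]
    ims.append(cv2.resize(k,(720,560*k.shape[0]//140))[:, :]) ; print(k.shape)
a=np.hstack([cv2.resize(i,(400,311)) for i in ims]); cv2.imwrite("pics/above.png",a)
s=arm.get_state();print(s["t"],s["q"],s["eef_pos"],np.degrees(s["ee_rot"]))
E
```

```text
(140, 180, 3)
(140, 180, 3)
4.625 [ 7.05743266e-01  1.26684317e-01 -4.95679955e-01  4.90898321e-04
 -9.47906413e-01  5.81918013e-01] [0.46924476 0.14767697 0.1473553 ] [-1.79987403e+02 -3.56427995e-02 -1.62060446e+01]
```

View pics/above.png

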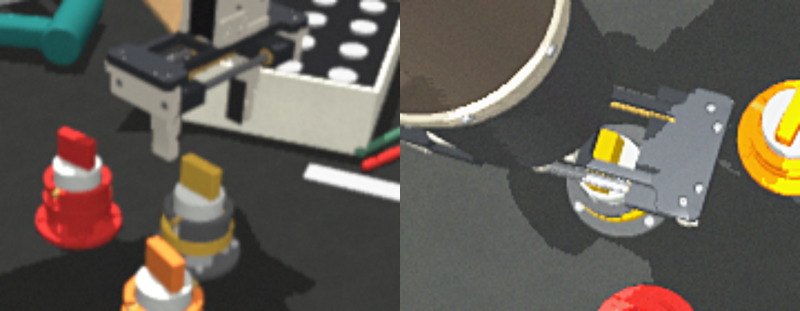

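The crop shows the gripper around the yellow wing, with the scene-view fingertip near (165,150). I'll check that numerically before descending.

```bash
python3 - <<'E'
from h import *
s=arm.get_state(); T=Ro.from_euler("xyz",s["ee_rot"]).as_matrix()
for n,x in(("scene",0),("top",400)):
    c=arm.get_calibration(n); u,v=map(int,proj([.4688,.1485,.12],c)); v0=max(v-70,0)
    for nm,p in(("tip+",s["eef_pos"]+T@[0,.05,0]),("tip-",s["eef_pos"]+T@[0,-.05,0]),("wing",[.4688,.1485,.114]),("body+",s["eef_pos"]+T@[0,.096,-.066]),("body-",s["eef_pos"]+T@[0,-.096,-.066])):
        a,b=proj(p,c); print(n,nm,round((a-u+90)*400/180+x),round((b-v0)*311/140))
E
```

```text
scene tip+ 168 153
scene tip- 237 116
scene wing 201 162
scene body+ 135 108
scene body- 274 41
top tip+ 663 168
top tip- 526 130
top wing 602 157
top body+ 721 171
top body- 430 90
```

The projections match the picture. I'll descend to TCP z of about 0.086 and grip gently, then firmly.

Request:
drive_tool(targets=[[0,0,-0.5,0,0,0],[0,0,-0.5,0,0,0],[0,0,-0.52,0,0,0],[0,0,0,0,0,0],[0,0,0,0,0,0]])

```text
t: 5.25
eef_pos: [0.4697, 0.1481, 0.0872]
ee_rot: [-3.14, -0.001, -0.283]
force: [0.3, 0.3, 0.3]
width: 0.0876
```

Request:
drive_tool(targets=[[0,0,0,0,0,0],[0,0,0,0,0,0],[0,0,0,0,0,0],[0,0,0,0,0,0],[0,0,0,0,0,0]], claw=0, newtons=10)

```text
t: 5.88
eef_pos: [0.4688, 0.1475, 0.0857]
ee_rot: [3.141, 0.0, -0.283]
force: [0.9, -0.2, -0.2]
width: 0.0431
```

Request:
drive_tool(targets=[[0,0,0,0,0,0],[0,0,0,0,0,0],[0,0,0,0,0,0]], newtons=40)

```text
t: 6.25
eef_pos: [0.4692, 0.1483, 0.0858]
ee_rot: [-3.14, -0.001, -0.283]
force: [-1.1, 9.3, -7.5]
width: 0.0136
```

```bash
python3 -c "
from h import *
s=arm.get_state();print(s)"
```

```text
{'t': 6.25, 'q': array([ 7.06112582e-01,  2.02903204e-01, -5.71306472e-01, -5.20476494e-04,
       -7.94935790e-01,  5.81942258e-01]), 'qd': array([ 0.00813445,  0.00650629,  0.00557302, -0.01895207,  0.02303963,
        0.00086478]), 'joint_efforts': array([-6.34100899e+00, -4.12021351e+01,  1.85998929e+01,  7.15978146e+00,
       -2.77405545e+00,  9.36349170e-04]), 'eef_pos': array([0.46923525, 0.14827137, 0.08582024]), 'ee_rot': array([-3.14000905e+00, -5.96480271e-04, -2.83106158e-01]), 'force': array([-1.08669378,  9.32174329, -7.52159258]), 'moment': array([ 2.23154867,  0.92352987, -0.03238586]), 'width': 0.013634368706904192}
```

Request:
drive_tool(targets=[[0,0,0,0,0,0],[0,0,0,0,0,0],[0,0,0,0,0,0]])

```text
t: 6.62
eef_pos: [0.4692, 0.1483, 0.0858]
ee_rot: [-3.14, -0.0, -0.283]
force: [-0.1, 5.3, -3.2]
width: 0.0136
```

Request:
drive_tool(targets=[[0,0.02,-0.1,0,0,0],[0,0,-0.1,0,0,0],[0,0,-0.1,0,0,0],[0,0,0,0,0,0],[0,0,0,0,0,0]])

```text
t: 7.25
eef_pos: [0.4692, 0.1484, 0.0746]
ee_rot: [-3.141, -0.001, -0.283]
force: [-2.1, 1.1, 9.9]
width: 0.0138
```

Pressed about 11 mm with 10 N, which matches the spring. I'll add 0.8 mm of margin, then twist the first part and check.

Request:
drive_tool(targets=[[0,0,-0.02,0,0,0],[0,0,0,0,0,0],[0,0,0,0,0,-0.5],[0,0,0,0,0,-0.5],[0,0,0,0,0,0]])

```text
t: 7.88
eef_pos: [0.4691, 0.1482, 0.0738]
ee_rot: [-3.141, -0.001, -0.388]
force: [-2.6, 0.8, 11.3]
width: 0.0136
```

```bash
python3 -c "
from h import *
s=arm.get_state();print(s['t'],s['eef_pos'],s['force'],s['moment'],np.degrees(s['ee_rot']))"
```

```text
7.875 [0.46914191 0.14824406 0.07384022] [-2.62272928  0.76085942 11.32070678] [ 0.28965     1.2877112  -0.01133236] [-1.79991528e+02 -4.75576909e-02 -2.22278191e+01]
```

No torsional resistance and 11.3 N on the spring. I'll carry on with the twist.

Request:
drive_tool(targets=[[0,0,0,0,0,-0.8],[0,0,0,0,0,-0.8],[0,0,0,0,0,-0.8],[0,0,0,0,0,-0.8],[0,0,0,0,0,0]])

```text
t: 8.5
eef_pos: [0.4689, 0.1478, 0.0737]
ee_rot: [3.141, -0.001, -0.724]
force: [-3.2, -1.0, 10.8]
width: 0.0137
```

Request:
drive_tool(targets=[[0,0,0,0,0,-0.8],[0,0,0,0,0,-0.8],[0,0,0,0,0,-0.8],[0,0,0,0,0,-0.8],[0,0,0,0,0,0]])

```text
t: 9.12
eef_pos: [0.4685, 0.1475, 0.0736]
ee_rot: [3.141, -0.001, -1.059]
force: [-4.2, -0.1, 10.3]
width: 0.0136
```

Request:
drive_tool(targets=[[0,0,0,0,0,-0.8],[0,0,0,0,0,-0.5],[0,0,0,0,0,0],[0,0,0,0,0,0]])

```text
t: 9.62
eef_pos: [0.4683, 0.1475, 0.0735]
ee_rot: [3.14, -0.001, -1.194]
force: [-4.5, -0.8, 11.0]
width: 0.0141
```

```bash
python3 -c "
from h import *
s=arm.get_state();print(s['t'],s['eef_pos'],s['force'],s['moment'],np.degrees(s['ee_rot']))"
```

```text
9.625 [0.4683334  0.14750381 0.07349937] [-4.52870343 -0.76309611 10.96242595] [-0.30363675  1.7300796  -0.03706813] [ 1.79936135e+02 -5.13969736e-02 -6.84097402e+01]
```

Turned by 52°, with the force steady. I'll raise 8 mm with the cap so the pins meet the notch roof, then open and go straight up.

Request:
drive_tool(targets=[[0,0,0.1,0,0,0],[0,0,0.1,0,0,0],[0,0,0,0,0,0],[0,0,0,0,0,0]])

```text
t: 10.12
eef_pos: [0.4683, 0.1475, 0.0812]
ee_rot: [3.14, -0.001, -1.194]
force: [-3.4, -0.3, 7.0]
width: 0.0135
```

Request:
drive_tool(targets=[[0,0,0,0,0,0],[0,0,0,0,0,0],[0,0,0,0,0,0],[0,0,0,0,0,0],[0,0,0,0,0,0]], claw=1)

```text
t: 10.75
eef_pos: [0.4688, 0.1483, 0.0809]
ee_rot: [3.141, -0.0, -1.194]
force: [0.5, -0.7, 0.7]
width: 0.0584
```

Request:
drive_tool(targets=[[0,0,0.5,0,0,0],[0,0,0.8,0,0,0],[0,0,1,0,0,0],[0,0,1,0,0,0],[0,0,1,0,0,0]])

```text
t: 11.38
eef_pos: [0.4686, 0.1482, 0.2543]
ee_rot: [-3.141, 0.0, -1.194]
force: [0.0, 1.1, -0.6]
width: 0.0877
```

Request:
drive_tool(targets=[[0,-1,0,0,0,0],[0,-1,0,0,0,0],[0,-1,0,0,0,0],[0,-1,0,0,0,0],[0,-1,0,0,0,0]])

```text
t: 12.0
eef_pos: [0.4686, -0.0529, 0.2531]
ee_rot: [-3.141, -0.0, -1.194]
force: [0.6, 1.8, -0.7]
width: 0.0877
```

```bash
python3 - <<'E'
from h import *
ims=[]
for n in("top","scene"):
    c=arm.get_calibration(n); im,d=arm.grab_frame(n); P=cloud(d,c)
    hsv=cv2.cvtColor(im,cv2.COLOR_RGB2HSV)
    m=(d>0)&(abs(P[...,0]-.468)<.04)&(abs(P[...,1]-.146)<.04)&(hsv[...,1]>120)&(P[...,2]>.085)&(P[...,2]<.13)
    Q=P[m]
    if len(Q):
        e=np.linalg.svd(Q[:,:2]-Q[:,:2].mean(0),full_matrices=False)[2][0]
        print(n,len(Q),Q.mean(0).round(4),"pca",np.degrees(np.arctan2(e[1],e[0])),"z",np.percentile(Q[:,2],[50,90]).round(4))
    u,v=map(int,proj([.4688,.1485,.1],c)); k=im[max(v-70,0):v+70,u-90:u+90,::-1]; ims.append(cv2.resize(k,(400,311)))
cv2.imwrite("pics/after.png",np.hstack(ims)); s=arm.get_state(); print(s["t"],s["force"],s["width"])
E
```

```text
top 287 [0.4672 0.1484 0.1066] pca -69.1122261673833 z [0.1098 0.1115]
scene 118 [0.4713 0.1409 0.1033] pca -68.05499502927702 z [0.1076 0.1093]
12.1 [ 0.09368446  0.05872523 -0.27631095] 0.08736677999032168
```

View pics/after.png

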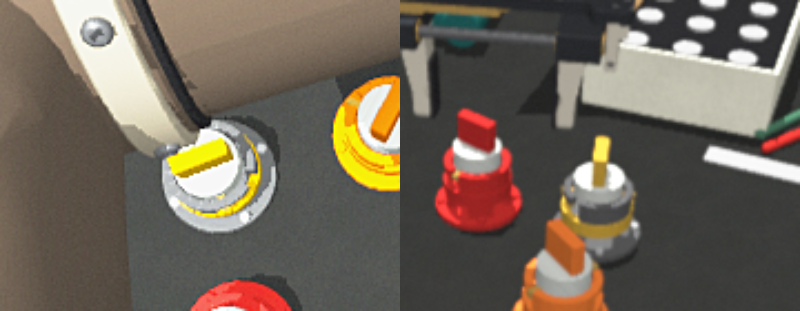

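The wing, at about (200,158) in the left crop and (600,160) in the right, now lies at -69°, which is about 53° clockwise. Its top is 3 to 4 mm below the start height, so the cap is in its notch. The gripper is clear.

```bash
python3 -c "
from station import arm
print(arm.job_done())"
```

```text
the job is handed in; nothing more can be done
None
```

The yellow cap is locked, and I handed the job in at about 12 s of the 32 s allowed. `job_done` gives no verdict, so this rests on my own checks.

- **What I did:** I gripped the wing across its thickness and pressed it about 12 mm down, with about 11 N of spring force. I twisted it 52° clockwise while it was down, with almost no resistance. Then I raised it 8 mm so the pins met the notch roof, opened the gripper and moved clear.
- **Turn:** the wing went from -16° to -69° in the top view. The scene view gives -68°, so the two agree.
- **Height:** the wing's top is about 3.5 mm lower than at the start (3.3 to 3.8 mm). The cap should rest about 3.5 mm in, so this fits.
- **Contact:** the wrist force was near zero with the gripper clear. I made no planned contact with the blue pot and passed well above it.
- **Disagreements:** the two cameras differ by about 2 mm on absolute height and on wing position, which is within their calibration. There was also a brief side force of up to 9 N on the tool while gripping; I shifted the tool 0.8 mm sideways as I started pressing, and it fell to about 1 N.

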